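# Switch on the air supply of the packing bench

## Task

Switch on the packing bench's air: grip the supply valve, the one knob with a straight bar handle, and press it down through its free play and then against the valve's spring, by feel, with about 14 N (less than 12 N does not free its catch, over 16 N crushes the seal). Pressed so, turn it clockwise as far as it goes and let it rise so that it locks in the on position; then press the start button fully down and let it come up again. Do not brush the neighbouring knobs, do not press start before the valve is locked on, and leave the roll of tape where it lies.

Things in the scene. Friction and masses are not known exactly. Their poses are not given: they have to be found in the camera images.
- deck: the air manifold of the packing bench: a low painted steel deck, fixed, 230 mm (its x) by 320 mm (its y), 80 mm high, origin under its centre. On its flat top six controls stand in two rows of three, 60 mm apart along x and y (deck x = -30 or 30, deck y = -60, 0 or 60 mm), in any order; only the supply valve has a straight bar handle.
- supply_bar (a point): the supply valve's knob: this point is the middle of its straight bar handle (36 mm long, 13 mm wide, 30 mm tall), on the valve's axis; x along the bar, z up; it moves with the knob. The bar stands on a round black skirt, 40 mm across and 8 mm thick, upper face 15 mm below this point, on a brass stem above a steel collar. Knob up: the point is 65 mm above the deck.
- supply_lift (a joint): how far the supply knob is down, m: 0 up, 0.0265 hard bottom. A light spring lifts it with 1 N. First comes free play, 0.5 to 14.5 mm, different each time and not to be seen; only then does the stem meet the valve's own spring, felt as a jump of 3 N (see supply_push).
- supply_push (a joint): how far the valve inside is pressed, m: 0 closed, 0.010 hard bottom, after the free play. Its spring resists with 3 N at first and 1.5 N more per mm, besides the 1 N of the light spring. The catch frees the knob for turning once this passes 5 mm (11.5 N in all); over 8 mm (16 N in all) crushes the seal. Aim for 6.5 mm (13.7 N in all).
- supply_turn (a joint): angle of the supply knob, rad: 0 off, growing clockwise seen from above. Pressed, it turns to its on stop at 1.27 (73 degrees) against a return spring and friction (up to 0.1 N m). The on notch lies at 1.2 (play 0.08 either way): let go there, it springs up fully and the catch holds it; let go between the notches it stays half down and turns back to off.
- start_top (a point): centre of the start button's top face: a round grey cap 26 mm across on a black pedestal 34 mm wide, its top 62 mm above the deck.
- start (a joint): how far the start button is pressed, m: 0 up, 0.006 fully down. Spring: 1.2 N at first touch, 4.8 N fully down; it springs back.
- tape: a loose small roll of paper tape lying flat on the deck's edge: 44 mm across, 18 mm tall, origin under its centre. A bystander.
- dial_base: a neighbouring valve, fixed on the deck, to be left alone: the flat round dial: knob 40 mm across and 16 mm tall, its top 50 mm above the deck. It turns at the lightest brush. Origin on its axis at the deck's top.
- drum_base: a neighbouring valve, fixed on the deck, to be left alone: the tall ribbed drum: knob 29 mm across and 38 mm tall, its top 64 mm above the deck. It turns at the lightest brush. Origin on its axis at the deck's top.
- cross_base: a neighbouring valve, fixed on the deck, to be left alone: the cross handle: four round arms, 41 mm from tip to tip, its top 60 mm above the deck. It turns at the lightest brush. Origin on its axis at the deck's top.
- dome_base: a neighbouring valve, fixed on the deck, to be left alone: the domed knob: 38 mm across, its top 57 mm above the deck. It turns at the lightest brush. Origin on its axis at the deck's top.

How it is judged:
On the way, in this order (a step that is already met when the one before it is completed fails the run):
1. the supply knob is pressed free of its catch (value of joint supply_push above 0.005 m), for 0.05 s.
2. it is turned clockwise to the on position (value of joint supply_turn above 1.12 rad), for 0.05 s.
3. it has risen and is locked on (value of joint supply_turn above 1 rad and value of joint supply_push below 0.0015 m and value of joint supply_lift below 0.003 m), for 0.2 s.
4. the start button is pressed fully down (value of joint start above 0.005 m), for 0.05 s.
At the end, for the whole second after the job is handed in: The supply knob is up (within 3 mm; valve within 1.5 mm) and locked in the on notch (turned more than 1.0 rad), after the button was pressed more than 5 mm, and the start button is up again (within 1.5 mm) (all of step 3 and value of joint start below 0.0015 m); the robot touches nothing.
It fails at once if the supply knob is pressed down hard (valve more than 8 mm in, 16 N): its seal is crushed (value of joint supply_push above 0.008 m).
It fails at once if a neighbouring knob is touched with more than 1 N (contact force between anything else and dial_base above 1 N or contact force between anything else and drum_base above 1 N or contact force between anything else and cross_base above 1 N or contact force between anything else and dome_base above 1 N).
It fails at once if the start button is pressed before the valve is locked on (value of joint start above 0.003 m and (value of joint supply_turn below 1 rad or value of joint supply_push above 0.003 m)).
It fails at once if the roll of tape is moved by more than 20 mm (distance of tape from where it was at the start of the episode above 0.02 m).
It also fails if it takes over 64 s, if anything falls off the work surface, if the arm or the gripper's body presses on something with over 40 N, if the wrist force passes 120 N, or if a joint passes its speed limit or range.

## Robot

A 7-joint arm with a two-finger parallel gripper is mounted at the origin on the work surface. World frame = base frame: x ahead of the robot, y to its left, z up, the work surface at z = 0. Lengths are in m, angles in rad, forces in N, time in s.
With the tool pointing down it reaches from about 0.425 to 0.875 m from the base axis. Payload 8.4 kg.
Tool frame: the origin (TCP) lies between the finger pads; the fingertips stand 14 mm ahead of it and the grasp point (between the pads) lies 5 mm behind it (r.nose_length is the distance from the TCP to the fingertips, in m); z points along the fingers, y is the line along which they close (so a half turn about z gives the same grasp; the last joint's range is limited). The gripper opens to 87 mm and grips with 3 to 60 N. Pads are 19 mm wide; open, the fingers measure 117 mm over their backs; the gripper's body (75 mm by 190 mm) begins 51 mm behind the grasp point.
Start: joints at [-1.423, 0.333, 0.04, 1.465, -0.013, 1.343, -0.059], TCP at [0.159, 0.63, 0.237] pointing down, gripper open.
Joint ranges: [-2.58, 2.58], [-0.38, 2.09], [-1.3, 1.39], [0.25, 2.4], [-1.5, 4.64], [0.08, 2.09], [-2.65, 2.65]. Speed limits (rad/s): [2.22, 2.22, 2.79, 2.79, 3.14, 3.14, 3.14].

## Interface

Orientations are given as a unit quaternion [x, y, z, w].
In Python, from cell import r, eyes gives the robot as it stands.
- The arm moves only by the tool move_arm, never from a script. Its argument "motion" is a list of rows, each a list of 7 numbers: the shift along the world's x, y, z in mm, then the turn, a rotation vector about the world's x, y, z in degrees, then the opening, from -1 (shut) to 1 (fully open). A call has 1 to 20 rows; each row shifts and turns the commanded pose from where the row before left it; what a row does not reach is not made up. A row lasts 1/10 s, in which the tool goes at most 50 mm and 8.59 degrees, less where a joint would pass 70% of its speed; a pose out of reach is approached as far as the arm can. A call with a gripper value outside its range is refused whole. The fingers move at their own pace and stop on an object; "squeeze" is the grip in N (left out, the last holds). Time passes only in rows, so rows that do not move let the fingers close. It gives the time, the measured TCP pose, the force, the opening and the grip force at its end, in the units of the state.
- r.get_state(): the state, without advancing time (a new reading comes with each control period).
- eyes.snapshot(name): name is "scene" or "top" or "wrist"; returns (picture, depth): 480x640x3 uint8, red, green, blue; 480x640 float32, m along the optical axis (not along the pixel's ray), 0 where there is no reading.
- eyes.camera_params(name): a dict with "vfov" (degrees; the focal length in pixels is half the picture's height over the tangent of half this angle, whatever the lens; pixels are square), "cx", "cy" (the principal point, pixels), "eye" and "attitude" of the camera in the world. Camera axes: x right, y up, looking along -z (the intrinsics and any distortion apply to the point x, -y, -z); pixel columns grow to the right and rows downward; lengths in m; the calibration is good to about 2 mm. A picture is of the moment at which its call begins: read the wrist's pose just before it. camera_params takes no time and is no camera call; for the wrist camera it gives the pose at the moment of the call.
- r.close_job(): hands the job in; it is judged then, once.
The state is a dict: "clock": time; "joint_positions": joint angles; "qvel": joint speeds; "effort": joint torques, N m; "tcp_pos": TCP position; "tcp_rot": TCP orientation; "contact_force": force on the tool from outside, world axes, zero at the start; "moment": the same for the moment, N m; "opening": finger opening in m; "grip_force": force on a finger pad.
Only numpy, scipy, OpenCV 4.12 (cv2) and the standard library are available. Lean on these libraries where they do the work, as an engineer would, in place of code of your own. Each camera call takes 0.05 s, during which the arm holds its last target. There are 200 camera calls.

## Working session

There is one attempt and no reset: what is moved stays moved. The work goes in short steps, Python scripts to look and compute and a tool call to move; the robot and the scene stay as the last step left them, time stands still between calls to the robot, and variables do not carry over. Pictures are saved under pics/ and viewed, at most 10 in all, crops included, and the job is handed in when it is done.

Besides the shell and the picture viewer there is one more tool, called after "Emit:" in YAML: its name, and indented under it one key for each argument. move_arm: Moves the arm, as the interface text tells. Its arguments: {"type":"object","properties":{"motion":{"type":"array","items":{"type":"array","items":{"type":"number"}}},"squeeze":{"type":"number"}},"required":["motion"]}

```bash
ls; mkdir -p pics; cat > h.py <<'E'
from cell import r, eyes
import numpy as np, cv2
from scipy.spatial.transform import Rotation as R
def cam(n):
    p=eyes.camera_params(n); return p
def grab(n,f=None):
    p=eyes.camera_params(n); im,d=eyes.snapshot(n)
    if f: cv2.imwrite('pics/'+f,im[:,:,::-1])
    return p,im,d
def rot(p):
    a=np.array(p['attitude'],float)
    return a if a.shape==(3,3) else R.from_quat(a).as_matrix()
def onplane(p,u,v,z):
    f=240/np.tan(np.radians(p['vfov'])/2)
    dr=rot(p)@np.array([(u-p['cx'])/f,-(v-p['cy'])/f,-1.])
    e=np.array(p['eye']); return e+dr*(z-e[2])/dr[2]
def pt(p,d,u,v):
    f=240/np.tan(np.radians(p['vfov'])/2); z=d[v,u]
    return np.array(p['eye'])+rot(p)@np.array([(u-p['cx'])/f*z,-(v-p['cy'])/f*z,-z])
E
python3 - <<'E'
from h import *
for n in ("top","scene"):
    p,im,d=grab(n,n+'1.png'); print(n,p)
print(r.get_state())
E
```

```text
pics
top {'vfov': 57.84834713605354, 'cx': 315.93026455918044, 'cy': 244.06425608702182, 'eye': array([0.47945027, 0.06721696, 0.77052394]), 'attitude': array([-0.03875723,  0.05092478,  0.71529882, -0.69588228])}
scene {'vfov': 52.410605202910624, 'cx': 314.31420593976696, 'cy': 239.59963536995556, 'eye': array([1.08643788, 0.24067819, 0.48259432]), 'attitude': array([0.26252444, 0.37056304, 0.72697643, 0.51504292])}
{'clock': 0.1, 'joint_positions': array([-1.42317404,  0.33384074,  0.03988581,  1.4661813 , -0.01340919,
        1.34331106, -0.05853064]), 'qvel': array([-1.02783210e-03, -2.30572482e-03,  1.37089503e-03, -1.92278193e-03,
        1.65430112e-05,  1.39021869e-03,  2.73129718e-03]), 'effort': array([ 4.00066754e-03, -6.57817340e+01,  1.33995797e+00, -4.04708755e+01,
       -5.97204035e-02,  4.09762783e-02,  6.41316274e-05]), 'tcp_pos': array([0.15873911, 0.62989764, 0.23574881]), 'tcp_rot': array([ 1.23127916e-01,  9.92390534e-01, -7.35835526e-04, -4.42100237e-05]), 'contact_force': array([ 0.34554752,  0.68717788, -0.21651857]), 'moment': array([0.04224398, 0.02453953, 0.00881927]), 'grip_force': 0.0, 'opening': 0.08709874544152733}
```

View pics/top1.png

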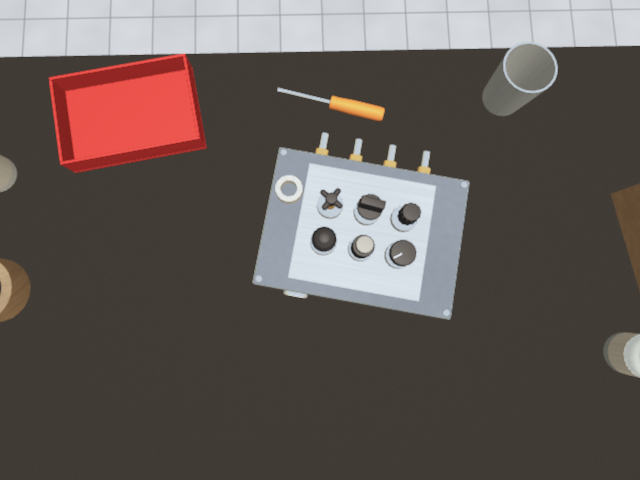

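Top view: the bar valve is at (371,206) with its bar along the row. The start button is at (364,245), and the tape at (289,188). Around them are the cross (331,199), drum (410,213), dome (323,239) and dial (403,253).

```bash
python3 - <<'E'
from h import *
p,im,d=grab("top")
for n,u,v in [("bar",371,204),("start",365,242),("deck",388,225),("deckcorner",440,280),("cross",331,199),("drum",411,212),("dial",403,253),("tape ring",289,177),("c1",283,153),("c2",464,184),("c3",447,312),("c4",258,279)]:
    print(n,pt(p,d,u,v).round(4), d[v,u])
# bar dir via depth: points above deck top+70mm
f=240/np.tan(np.radians(p['vfov'])/2)
P=np.array([[*pt(p,d,u,v),u,v] for v in range(190,225) for u in range(350,392)])
s=P[P[:,2]>0.153]; print(len(s),s.mean(0).round(4))
c,sz,a=cv2.minAreaRect((s[:,:2]*1000).astype(np.float32)); print(c,sz,a)
E
```

```text
bar [ 0.6133 -0.0253  0.1592] 0.62501466
start [ 0.5603 -0.0163  0.1443] 0.63289976
deck [ 0.5954 -0.0633  0.08  ] 0.701993
deckcorner [ 0.5044 -0.1416  0.0809] 0.6910401
cross [0.6264 0.031  0.1407] 0.6438747
drum [ 0.6029 -0.0859  0.1451] 0.6388051
dial [ 0.5442 -0.0741  0.13  ] 0.6461656
tape ring [0.6736 0.0941 0.0984] 0.690615
c1 [0.7183 0.1037 0.0842] 0.71014214
c2 [ 0.6592 -0.1902  0.084 ] 0.7084638
c3 [ 0.454  -0.1484  0.0844] 0.68135685
c4 [0.5139 0.147  0.083 ] 0.6847345
245 [ 6.128000e-01 -2.560000e-02  1.699000e-01  3.722816e+02  2.027020e+02]
(547.3707275390625, 9.786872863769531) (36.032432556152344, 174.20474243164062) 61.47010803222656
```

Emit:
move_arm:
  motion:
    - [22.7, -32.7, 3, 0, 0, -4.3, 1]
    - [22.7, -32.7, 3, 0, 0, -4.3, 1]
    - [22.7, -32.7, 3, 0, 0, -4.3, 1]
    - [22.7, -32.7, 3, 0, 0, -4.3, 1]
    - [22.7, -32.7, 3, 0, 0, -4.3, 1]
    - [22.7, -32.7, 3, 0, 0, -4.3, 1]
    - [22.7, -32.7, 3, 0, 0, -4.3, 1]
    - [22.7, -32.7, 3, 0, 0, -4.3, 1]
    - [22.7, -32.7, 3, 0, 0, -4.3, 1]
    - [22.7, -32.7, 3, 0, 0, -4.3, 1]
    - [22.7, -32.7, 3, 0, 0, -4.3, 1]
    - [22.7, -32.7, 3, 0, 0, -4.3, 1]
    - [22.7, -32.7, 3, 0, 0, -4.3, 1]
    - [22.7, -32.7, 3, 0, 0, -4.3, 1]
    - [22.7, -32.7, 3, 0, 0, -4.3, 1]
    - [22.7, -32.7, 3, 0, 0, -4.3, 1]
    - [22.7, -32.7, 3, 0, 0, -4.3, 1]
    - [22.7, -32.7, 3, 0, 0, -4.3, 1]
    - [22.7, -32.7, 3, 0, 0, -4.3, 1]
    - [22.7, -32.7, 3, 0, 0, -4.3, 1]

```text
clock: 2.15
tcp_pos: [0.6134, -0.0249, 0.2966]
tcp_rot: [0.768, 0.641, 0.0, -0.0]
contact_force: [1.0, 0.7, -0.4]
opening: 0.087
grip_force: 0.0
```

Emit:
move_arm:
  motion:
    - [0, 0, 0, 0, 0, 0, -0.5]
    - [0, 0, 0, 0, 0, 0, -0.5]
    - [0, 0, 0, 0, 0, 0, -0.5]

```text
clock: 2.45
tcp_pos: [0.6124, -0.0226, 0.2962]
tcp_rot: [0.766, 0.642, -0.0, -0.0]
contact_force: [-0.3, 0.5, -0.4]
opening: 0.0704
grip_force: 0.0
```

```bash
python3 - <<'E'
from h import *
p,im,d=grab("wrist",'w1.png'); print(p)
s=r.get_state(); print({k:s[k] for k in('clock','tcp_pos','tcp_rot','joint_positions','contact_force','moment','opening')})
print(R.from_quat(s['tcp_rot']).as_matrix().round(3))
E
```

```text
{'vfov': 59.51155739999631, 'cx': 315.441763031711, 'cy': 239.0774669859023, 'eye': array([0.62420611, 0.04497338, 0.44433253]), 'attitude': array([-0.12751935,  0.0115733 , -0.08664234,  0.98797671])}
{'clock': 2.5, 'tcp_pos': array([ 0.61241492, -0.02229818,  0.29633793]), 'tcp_rot': array([ 7.66109115e-01,  6.42710336e-01,  2.93781128e-05, -4.96518680e-04]), 'joint_positions': array([-0.62646083,  0.27631864,  0.74165119,  1.49797103, -0.18769644,
        1.44047921, -0.05396712]), 'contact_force': array([-0.28902623, -0.0105728 ,  0.19614602]), 'moment': array([-0.02663972,  0.03574724,  0.0282034 ]), 'opening': 0.06660448151819882}
[[ 0.174  0.985 -0.001]
 [ 0.985 -0.174  0.001]
 [ 0.001 -0.001 -1.   ]]
```

View pics/w1.png

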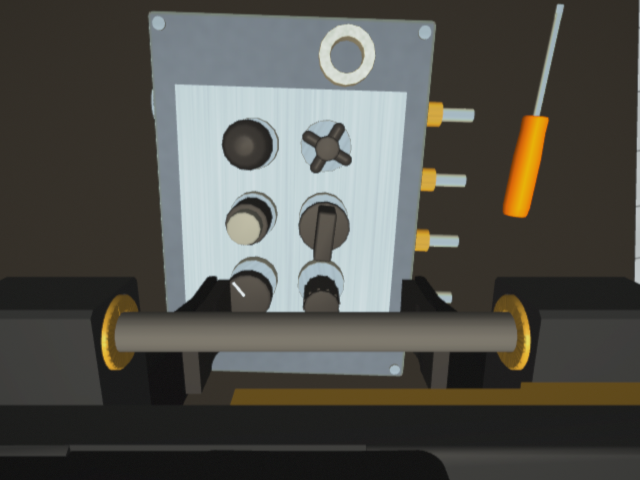

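Wrist view: bar handle runs from (326,208) to (323,257) nearly vertically, its skirt is at (324,227), and the start cap is at (243,228). The cross (326,147) and drum (321,292) sit either side of the bar.

```bash
cat >> h.py <<'E'
def cloud(p,d):
    f=240/np.tan(np.radians(p['vfov'])/2); v,u=np.mgrid[0:480,0:640]
    c=np.stack([(u-p['cx'])/f*d,-(v-p['cy'])/f*d,-d],-1)
    return c@rot(p).T+np.array(p['eye'])
def rect(P,box,z0,z1):
    u0,v0,u1,v1=box; q=P[v0:v1,u0:u1].reshape(-1,3); q=q[(q[:,2]>z0)&(q[:,2]<z1)]
    c,s,a=cv2.minAreaRect((q[:,:2]*1000).astype(np.float32))
    return len(q),np.round(c,1),np.round(s,1),round(a,1),np.median(q[:,2]).round(4)
E
python3 - <<'E'
from h import *
p,im,d=grab("wrist"); P=cloud(p,d)
print('bar',rect(P,(295,185,355,268),.153,.165))
print('skirt',rect(P,(295,185,355,268),.125,.135))
print('start',rect(P,(215,205,280,258),.138,.146))
print('cross',rect(P,(295,115,360,175),.134,.145))
print('dome',rect(P,(215,110,280,175),.105,.145))
p,im,d=grab("top"); P=cloud(p,d)
print('topstart',rect(P,(345,230,385,265),.138,.146))
p,im,d=grab("scene"); P=cloud(p,d)
m=(P[...,2]>.155)&(P[...,2]<.165)&(abs(P[...,0]-.61)<.03)&(abs(P[...,1]+.025)<.03)
q=P[m];print('scene bar',len(q),cv2.minAreaRect((q[:,:2]*1000).astype(np.float32)))
cv2.imwrite('pics/s2.png',im[:,:,::-1])
E
```

```text
bar (936, array([617.4, -28.5]), array([36.1, 13. ]), 73.4, np.float64(0.1598))
skirt (1157, array([617.9, -27.3]), array([37.1, 38.8]), 78.4, np.float64(0.13))
start (920, array([559.1, -16. ]), array([25.1, 25.2]), 74.6, np.float64(0.142))
cross (1131, array([629.8,  30. ]), array([30.7, 30.5]), 3.2, np.float64(0.1369))
dome (2050, array([571.3,  42.3]), array([37.3, 37.3]), 73.0, np.float64(0.1323))
topstart (30, array([546.8, -12.3]), array([16.3,  4.1]), 79.0, np.float64(0.1418))
scene bar 216 ((619.4195556640625, -26.337514877319336), (36.99734115600586, 13.358129501342773), 73.76129913330078)
```

View pics/s2.png

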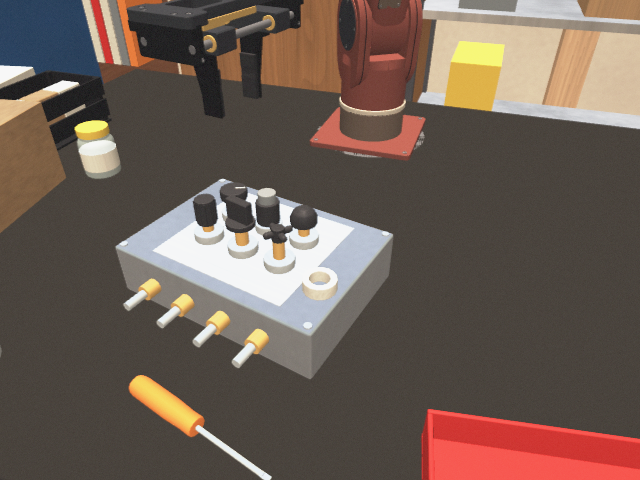

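Emit:
move_arm:
  motion:
    - [5, -4, -20, 0, 0, -6.5, -0.3]
    - [0, 0, -30, 0, 0, 0, -0.3]
    - [0, 0, -30, 0, 0, 0, -0.3]
    - [0, 0, 0, 0, 0, 0, -0.3]
    - [0, 0, 0, 0, 0, 0, -0.3]
    - [0, 0, 0, 0, 0, 0, -0.3]
    - [0, 0, 0, 0, 0, 0, -0.3]
    - [0, 0, 0, 0, 0, 0, -0.3]

```text
clock: 3.45
tcp_pos: [0.6183, -0.0277, 0.2177]
tcp_rot: [0.802, 0.597, 0.001, 0.0]
contact_force: [-0.2, -0.8, 1.2]
opening: 0.0306
grip_force: 0.0
```

```bash
python3 - <<'E'
from h import *
p,im,d=grab("wrist",'w2.png'); P=cloud(p,d)
u,v=np.array([0,0]),0
m=(P[...,2]>.153)&(P[...,2]<.163)&(abs(P[...,0]-.6178)<.028)&(abs(P[...,1]+.0278)<.028)
q=P[m];print('bar',len(q),cv2.minAreaRect((q[:,:2]*1000).astype(np.float32)))
s=r.get_state(); print({k:s[k] for k in('clock','tcp_pos','contact_force','moment','opening')})
print(R.from_quat(s['tcp_rot']).as_matrix().round(3))
E
```

```text
bar 1674 ((617.3973388671875, -28.3427734375), (36.3091926574707, 12.956774711608887), 73.22149658203125)
{'clock': 3.5, 'tcp_pos': array([ 0.61818999, -0.02772291,  0.21742415]), 'contact_force': array([-0.37527467,  0.06388537,  1.32261936]), 'moment': array([-0.14534921,  0.03014504,  0.0097001 ]), 'opening': 0.030571750383713864}
[[ 0.286  0.958  0.001]
 [ 0.958 -0.286  0.   ]
 [ 0.001  0.001 -1.   ]]
```

View pics/w2.png

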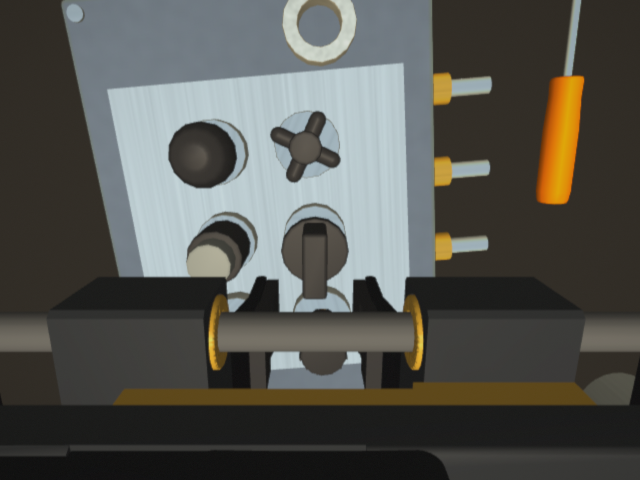

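The bar, at (315,260), is centred between the fingers and parallel to the pads. I'll descend.

Emit:
move_arm:
  motion:
    - [0, 0, -15, 0, 0, 0, -0.3]
    - [0, 0, -15, 0, 0, 0, -0.3]
    - [0, 0, -15, 0, 0, 0, -0.3]
    - [0, 0, -10, 0, 0, 0, -0.3]
    - [0, 0, -8, 0, 0, 0, -0.3]
    - [0, 0, -6, 0, 0, 0, -0.3]
    - [0, 0, 0, 0, 0, 0, -0.3]
    - [0, 0, 0, 0, 0, 0, -0.3]
    - [0, 0, 0, 0, 0, 0, -0.3]

```text
clock: 4.4
tcp_pos: [0.6182, -0.0278, 0.1481]
tcp_rot: [0.802, 0.597, 0.0, 0.0]
contact_force: [-0.7, 0.8, -0.3]
opening: 0.0302
grip_force: 0.0
```

```bash
python3 - <<'E'
from h import *
s=r.get_state(); print({k:s[k] for k in('clock','tcp_pos','contact_force','moment','opening')})
E
```

```text
{'clock': 4.4, 'tcp_pos': array([ 0.61818224, -0.02777609,  0.14813008]), 'contact_force': array([-0.67544232,  0.76060088, -0.339026  ]), 'moment': array([-0.15674268,  0.00959449, -0.00158519]), 'opening': 0.03022322545448796}
```

Emit:
move_arm:
  motion:
    - [0, 0, 0, 0, 0, 0, -1]
    - [0, 0, 0, 0, 0, 0, -1]
    - [0, 0, 0, 0, 0, 0, -1]
    - [0, 0, 0, 0, 0, 0, -1]
    - [0, 0, 0, 0, 0, 0, -1]
    - [0, 0, 0, 0, 0, 0, -1]
  squeeze: 45

```text
clock: 5.0
tcp_pos: [0.6179, -0.0277, 0.1477]
tcp_rot: [0.802, 0.597, 0.0, 0.0]
contact_force: [0.2, -0.5, 1.4]
opening: 0.0123
grip_force: 45.0
```

Emit:
move_arm:
  motion:
    - [0, 0, 0, 0, 0, 0, -1]
    - [0, 0, 0, 0, 0, 0, -1]

```text
clock: 5.2
tcp_pos: [0.6179, -0.0277, 0.1476]
tcp_rot: [0.802, 0.597, 0.0, 0.0]
contact_force: [1.6, -0.1, 1.0]
opening: 0.0127
grip_force: 45.0
```

Emit:
move_arm:
  motion:
    - [0, 0, -0.5, 0, 0, 0, -1]
    - [0, 0, 0, 0, 0, 0, -1]

```text
clock: 5.4
tcp_pos: [0.6179, -0.0277, 0.147]
tcp_rot: [0.802, 0.597, 0.0, 0.0]
contact_force: [1.2, 0.7, 0.8]
opening: 0.0123
grip_force: 45.0
```

Emit:
move_arm:
  motion:
    - [0, 0, -0.5, 0, 0, 0, -1]
    - [0, 0, 0, 0, 0, 0, -1]

```text
clock: 5.6
tcp_pos: [0.6179, -0.0277, 0.1465]
tcp_rot: [0.802, 0.597, 0.0, 0.0]
contact_force: [1.5, -0.9, 0.7]
opening: 0.0125
grip_force: 45.0
```

Emit:
move_arm:
  motion:
    - [0, 0, -1, 0, 0, 0, -1]
    - [0, 0, 0, 0, 0, 0, -1]

```text
clock: 5.8
tcp_pos: [0.6179, -0.0277, 0.1454]
tcp_rot: [0.802, 0.597, 0.0, 0.0]
contact_force: [1.0, -0.1, 0.3]
opening: 0.0128
grip_force: 45.0
```

Emit:
move_arm:
  motion:
    - [0, 0, -1, 0, 0, 0, -1]
    - [0, 0, 0, 0, 0, 0, -1]

```text
clock: 6.0
tcp_pos: [0.6179, -0.0277, 0.1445]
tcp_rot: [0.802, 0.597, 0.0, 0.0]
contact_force: [1.1, 0.3, 0.5]
opening: 0.0128
grip_force: 45.0
```

Emit:
move_arm:
  motion:
    - [0, 0, -1, 0, 0, 0, -1]
    - [0, 0, 0, 0, 0, 0, -1]

```text
clock: 6.2
tcp_pos: [0.6179, -0.0277, 0.1435]
tcp_rot: [0.802, 0.597, 0.0, 0.0]
contact_force: [2.6, 0.7, 0.8]
opening: 0.0128
grip_force: 45.0
```

Emit:
move_arm:
  motion:
    - [0, 0, -1, 0, 0, 0, -1]
    - [0, 0, 0, 0, 0, 0, -1]

```text
clock: 6.4
tcp_pos: [0.6179, -0.0277, 0.1425]
tcp_rot: [0.802, 0.597, 0.0, 0.0]
contact_force: [2.2, -0.6, 1.3]
opening: 0.0126
grip_force: 45.0
```

Emit:
move_arm:
  motion:
    - [0, 0, -1, 0, 0, 0, -1]
    - [0, 0, 0, 0, 0, 0, -1]

```text
clock: 6.6
tcp_pos: [0.6178, -0.0277, 0.1415]
tcp_rot: [0.802, 0.597, 0.0, 0.0]
contact_force: [1.3, 0.1, 1.9]
opening: 0.0131
grip_force: 45.0
```

Emit:
move_arm:
  motion:
    - [0, 0, -1, 0, 0, 0, -1]
    - [0, 0, 0, 0, 0, 0, -1]

```text
clock: 6.8
tcp_pos: [0.6178, -0.0277, 0.1405]
tcp_rot: [0.802, 0.597, -0.0, 0.0]
contact_force: [2.0, 1.9, 0.6]
opening: 0.0128
grip_force: 45.0
```

Emit:
move_arm:
  motion:
    - [0, 0, -1, 0, 0, 0, -1]
    - [0, 0, 0, 0, 0, 0, -1]

```text
clock: 7.0
tcp_pos: [0.6179, -0.0277, 0.1395]
tcp_rot: [0.802, 0.597, 0.0, 0.0]
contact_force: [2.3, 0.1, 1.0]
opening: 0.0125
grip_force: 45.0
```

Emit:
move_arm:
  motion:
    - [0, 0, -1, 0, 0, 0, -1]
    - [0, 0, 0, 0, 0, 0, -1]

```text
clock: 7.2
tcp_pos: [0.6178, -0.0277, 0.1385]
tcp_rot: [0.802, 0.597, -0.0, 0.0]
contact_force: [1.8, 0.2, 1.0]
opening: 0.0129
grip_force: 45.0
```

Emit:
move_arm:
  motion:
    - [0, 0, -1, 0, 0, 0, -1]
    - [0, 0, 0, 0, 0, 0, -1]

```text
clock: 7.4
tcp_pos: [0.6179, -0.0277, 0.1376]
tcp_rot: [0.802, 0.597, 0.0, -0.0]
contact_force: [1.6, 0.4, 1.5]
opening: 0.0126
grip_force: 45.0
```

Emit:
move_arm:
  motion:
    - [0, 0, -1, 0, 0, 0, -1]
    - [0, 0, 0, 0, 0, 0, -1]

```text
clock: 7.6
tcp_pos: [0.6179, -0.0277, 0.1367]
tcp_rot: [0.802, 0.597, 0.0, 0.0]
contact_force: [1.6, -0.3, 5.5]
opening: 0.0126
grip_force: 45.0
```

Emit:
move_arm:
  motion:
    - [0, 0, -1, 0, 0, 0, -1]
    - [0, 0, 0, 0, 0, 0, -1]

```text
clock: 7.8
tcp_pos: [0.618, -0.0277, 0.1359]
tcp_rot: [0.802, 0.597, 0.0, 0.0]
contact_force: [-0.1, 0.8, 6.1]
opening: 0.0128
grip_force: 45.0
```

Emit:
move_arm:
  motion:
    - [0, 0, -1, 0, 0, 0, -1]
    - [0, 0, 0, 0, 0, 0, -1]

```text
clock: 8.0
tcp_pos: [0.6179, -0.0278, 0.135]
tcp_rot: [0.802, 0.597, 0.0, 0.0]
contact_force: [-1.0, 0.0, 7.7]
opening: 0.0126
grip_force: 45.0
```

Emit:
move_arm:
  motion:
    - [0, 0, -1, 0, 0, 0, -1]
    - [0, 0, 0, 0, 0, 0, -1]

```text
clock: 8.2
tcp_pos: [0.618, -0.0278, 0.1341]
tcp_rot: [0.802, 0.597, 0.0, -0.0]
contact_force: [-1.4, 0.9, 8.3]
opening: 0.0125
grip_force: 45.0
```

Emit:
move_arm:
  motion:
    - [0, 0, -1, 0, 0, 0, -1]
    - [0, 0, 0, 0, 0, 0, -1]
    - [0, 0, 0, 0, 0, 0, -1]

```text
clock: 8.5
tcp_pos: [0.618, -0.0277, 0.1333]
tcp_rot: [0.802, 0.597, 0.0, -0.0]
contact_force: [-2.0, 0.2, 9.8]
opening: 0.0129
grip_force: 45.0
```

Emit:
move_arm:
  motion:
    - [0, 0, -1.5, 0, 0, 0, -1]
    - [0, 0, 0, 0, 0, 0, -1]
    - [0, 0, 0, 0, 0, 0, -1]

```text
clock: 8.8
tcp_pos: [0.618, -0.0278, 0.1321]
tcp_rot: [0.802, 0.597, 0.0, -0.0]
contact_force: [-2.0, 1.3, 11.4]
opening: 0.0127
grip_force: 45.0
```

Emit:
move_arm:
  motion:
    - [0, 0, -1, 0, 0, 0, -1]
    - [0, 0, 0, 0, 0, 0, -1]
    - [0, 0, 0, 0, 0, 0, -1]

```text
clock: 9.1
tcp_pos: [0.618, -0.0278, 0.1312]
tcp_rot: [0.802, 0.597, 0.0, -0.0]
contact_force: [-2.3, 1.1, 14.4]
opening: 0.0127
grip_force: 45.0
```

```bash
python3 - <<'E'
from h import *
f=[];z=[]
for i in range(6):
    eyes.snapshot("scene"); s=r.get_state(); f.append(s['contact_force']); z.append(s['tcp_pos'])
print(np.mean(f,0),np.std(f,0),np.mean(z,0),s['moment'])
E
```

```text
[-2.31438376  0.73727652 13.25073569] [0.45061927 0.58146044 0.52173977] [ 0.61803195 -0.0277679   0.13120631] [0.04211398 0.71638086 0.05491181]
```

Emit:
move_arm:
  motion:
    - [0, 0, -0.2, 0, 0, -3, -1]
    - [0, 0, 0, 0, 0, -4, -1]
    - [0, 0, 0, 0, 0, -4, -1]
    - [0, 0, 0, 0, 0, 0, -1]

```text
clock: 9.8
tcp_pos: [0.6181, -0.0278, 0.131]
tcp_rot: [0.856, 0.517, 0.0, -0.0]
contact_force: [-3.3, 0.6, 13.8]
opening: 0.0127
grip_force: 45.0
```

```bash
cat > st.py <<'E'
from h import *
s=r.get_state();M=R.from_quat(s['tcp_rot']).as_matrix()
print(s['clock'],s['tcp_pos'].round(4),s['contact_force'].round(1),s['moment'].round(3),'yaw',np.degrees(np.arctan2(M[1,1],M[0,1])).round(2),'tilt',M[:2,2].round(4),s['joint_positions'].round(2),s['opening'])
E
python3 st.py
```

```text
9.8 [ 0.6181 -0.0278  0.131 ] [-3.3  0.6 13.8] [0.066 0.714 0.047] yaw -27.79 tilt [0.0007 0.0005] [-0.62  0.42  0.75  1.7  -0.31  1.14 -0.26] 0.01265354371004189
```

Turning fine and force is holding. Continue to about 70°.

Emit:
move_arm:
  motion:
    - [0, 0, 0, 0, 0, -5, -1]
    - [0, 0, 0, 0, 0, -5, -1]
    - [0, 0, 0, 0, 0, -5, -1]
    - [0, 0, 0, 0, 0, -5, -1]
    - [0, 0, 0, 0, 0, 0, -1]

```text
clock: 10.3
tcp_pos: [0.6181, -0.0278, 0.131]
tcp_rot: [0.933, 0.36, 0.0, -0.0]
contact_force: [-2.5, 2.7, 14.7]
opening: 0.013
grip_force: 45.0
```

Emit:
move_arm:
  motion:
    - [0, 0, 0, 0, 0, -5, -1]
    - [0, 0, 0, 0, 0, -5, -1]
    - [0, 0, 0, 0, 0, -5, -1]
    - [0, 0, 0, 0, 0, -5, -1]
    - [0, 0, 0, 0, 0, 0, -1]

```text
clock: 10.8
tcp_pos: [0.6181, -0.0278, 0.1309]
tcp_rot: [0.981, 0.192, 0.0, -0.0]
contact_force: [-2.3, 0.8, 14.2]
opening: 0.0123
grip_force: 45.0
```

```bash
python3 st.py
```

```text
10.8 [ 0.6181 -0.0278  0.1309] [-2.3  0.8 14.2] [0.039 0.702 0.083] yaw -67.82 tilt [0.0006 0.0003] [-0.72  0.47  0.9   1.71 -0.4   1.16 -0.89] 0.012320094671622785
```

Emit:
move_arm:
  motion:
    - [0, 0, 0.1, 0, 0, -5, -1]
    - [0, 0, 0, 0, 0, -5, -1]
    - [0, 0, 0, 0, 0, -5, -1]
    - [0, 0, 0, 0, 0, -3, -1]
    - [0, 0, 0, 0, 0, 0, -1]
    - [0, 0, 0, 0, 0, 0, -1]

```text
clock: 11.4
tcp_pos: [0.6181, -0.0278, 0.131]
tcp_rot: [0.999, 0.038, 0.0, -0.0]
contact_force: [-1.2, 0.9, 13.5]
opening: 0.0132
grip_force: 45.0
```

```bash
python3 st.py
```

```text
11.4 [ 0.6181 -0.0278  0.131 ] [-1.2  0.9 13.5] [0.143 0.682 0.052] yaw -85.65 tilt [0.0006 0.0004] [-0.76  0.5   0.98  1.71 -0.45  1.17 -1.16] 0.013216866386562387
```

Emit:
move_arm:
  motion:
    - [0, 0, 0, 0, 0, -1.5, -1]
    - [0, 0, 0, 0, 0, 0, -1]
    - [0, 0, 0, 0, 0, 0, -1]

```text
clock: 11.7
tcp_pos: [0.6181, -0.0279, 0.1311]
tcp_rot: [1.0, 0.025, 0.0, -0.0]
contact_force: [-2.5, 0.7, 13.0]
opening: 0.0126
grip_force: 45.0
```

```bash
python3 st.py
```

```text
11.7 [ 0.6181 -0.0279  0.1311] [-2.5  0.7 13. ] [0.119 0.696 0.064] yaw -87.15 tilt [0.0007 0.0006] [-0.77  0.5   0.98  1.71 -0.45  1.17 -1.18] 0.012583673732624562
```

Emit:
move_arm:
  motion:
    - [0, 0, 0, 0, 0, -1.5, -1]
    - [0, 0, 0, 0, 0, 0, -1]
    - [0, 0, 0, 0, 0, 0, -1]

```text
clock: 12.0
tcp_pos: [0.6181, -0.0279, 0.131]
tcp_rot: [1.0, 0.012, 0.0, -0.0]
contact_force: [-1.9, 0.5, 12.7]
opening: 0.0129
grip_force: 45.0
```

```bash
python3 st.py
```

```text
12.0 [ 0.6181 -0.0279  0.131 ] [-1.9  0.5 12.7] [0.118 0.689 0.031] yaw -88.65 tilt [0.0007 0.0005] [-0.77  0.51  0.99  1.71 -0.45  1.18 -1.21] 0.012907730075067202
```

Emit:
move_arm:
  motion:
    - [0, 0, 0, 0, 0, -1.5, -1]
    - [0, 0, 0, 0, 0, 0, -1]
    - [0, 0, 0, 0, 0, 0, -1]

```text
clock: 12.3
tcp_pos: [0.6181, -0.0279, 0.1311]
tcp_rot: [1.0, -0.001, 0.0, -0.0]
contact_force: [-2.6, 1.1, 13.8]
opening: 0.013
grip_force: 45.0
```

```bash
python3 st.py
```

```text
12.3 [ 0.6181 -0.0279  0.1311] [-2.6  1.1 13.8] [0.061 0.707 0.092] yaw -90.14 tilt [0.0007 0.0005] [-0.77  0.51  0.99  1.71 -0.46  1.18 -1.23] 0.012975481454733833
```

Emit:
move_arm:
  motion:
    - [0, 0, 0, 0, 0, -1.5, -1]
    - [0, 0, 0, 0, 0, 0, -1]
    - [0, 0, 0, 0, 0, 0, -1]

```text
clock: 12.6
tcp_pos: [0.6181, -0.0279, 0.1311]
tcp_rot: [1.0, -0.014, 0.0, -0.0]
contact_force: [-2.2, 1.1, 13.8]
opening: 0.0124
grip_force: 45.0
```

```bash
python3 - <<'E'
from h import *
a=[]
for i in range(6):
    eyes.snapshot("scene"); a.append(r.get_state()['moment'])
print(np.mean(a,0),np.std(a,0))
E
python3 st.py
```

```text
[0.08157545 0.73804518 0.29582086] [0.02665063 0.02439526 0.01884243]
12.9 [ 0.6181 -0.0278  0.1311] [-2.3 -0.5 13.8] [0.065 0.776 0.28 ] yaw -91.62 tilt [0.0007 0.0005] [-0.78  0.51  1.    1.71 -0.46  1.18 -1.25] 0.01284513020390954
```

Emit:
move_arm:
  motion:
    - [0, 0, 0, 0, 0, 2.5, -1]
    - [0, 0, 2, 0, 0, 0, -1]
    - [0, 0, 2, 0, 0, 0, -1]
    - [0, 0, 2, 0, 0, 0, -1]
    - [0, 0, 2, 0, 0, 0, -1]
    - [0, 0, 2, 0, 0, 0, -1]
    - [0, 0, 2, 0, 0, 0, -1]
    - [0, 0, 2, 0, 0, 0, -1]
    - [0, 0, 1.5, 0, 0, 0, -1]
    - [0, 0, 0, 0, 0, 0, -1]
    - [0, 0, 0, 0, 0, 0, -1]

```text
clock: 14.0
tcp_pos: [0.6178, -0.0278, 0.1454]
tcp_rot: [1.0, 0.007, 0.0, 0.0]
contact_force: [2.2, -0.2, 1.2]
opening: 0.0127
grip_force: 45.0
```

```bash
python3 st.py
```

```text
14.0 [ 0.6178 -0.0278  0.1454] [ 2.2 -0.2  1.2] [-0.221 -0.485  0.043] yaw -89.14 tilt [ 0.0001 -0.    ] [-0.78  0.49  1.    1.69 -0.44  1.2  -1.22] 0.01271568077091606
```

Emit:
move_arm:
  motion:
    - [0, 0, 1.5, 0, 0, 0, -1]
    - [0, 0, 0, 0, 0, 0, -1]
    - [0, 0, 0, 0, 0, 0, -0.4]
    - [0, 0, 0, 0, 0, 0, -0.4]
    - [0, 0, 0, 0, 0, 0, -0.4]
    - [0, 0, 0, 0, 0, 0, -0.4]

```text
clock: 14.6
tcp_pos: [0.6174, -0.0276, 0.1467]
tcp_rot: [1.0, 0.007, -0.0, -0.0]
contact_force: [0.1, -0.3, 0.7]
opening: 0.0253
grip_force: 0.0
```

```bash
python3 st.py
```

```text
14.6 [ 0.6174 -0.0276  0.1467] [ 0.1 -0.3  0.7] [-0.052  0.159 -0.013] yaw -89.14 tilt [-0.0008  0.0002] [-0.78  0.49  1.    1.69 -0.44  1.2  -1.23] 0.025324358019034748
```

Emit:
move_arm:
  motion:
    - [0, 0, 8, 0, 0, 0, -0.4]
    - [0, 0, 12, 0, 0, 0, -0.4]
    - [0, 0, 15, 0, 0, 0, -0.4]
    - [0, 0, 15, 0, 0, 0, -0.4]
    - [0, 0, 15, 0, 0, 0, -0.4]
    - [0, 0, 15, 0, 0, 0, -0.4]
    - [0, 0, 0, 0, 0, 0, -0.4]
    - [0, 0, 0, 0, 0, 0, -0.4]

```text
clock: 15.4
tcp_pos: [0.6179, -0.0277, 0.2271]
tcp_rot: [1.0, 0.008, 0.0, -0.0]
contact_force: [0.2, 0.6, 0.0]
opening: 0.0265
grip_force: 0.0
```

```bash
python3 st.py; python3 - <<'E'
from h import *
for n in("wrist","scene","top"):
    p,im,d=grab(n,n+'3.png'); P=cloud(p,d)
    for nm,c,z0 in(("bar",(.6178,-.028),.15),("start",(.559,-.016),.138)):
        m=(P[...,2]>z0)&(P[...,2]<z0+.015)&(abs(P[...,0]-c[0])<.026)&(abs(P[...,1]-c[1])<.026)
        q=P[m]
        if len(q)>10: print(n,nm,len(q),cv2.minAreaRect((q[:,:2]*1000).astype(np.float32)),np.median(q[:,2]))
E
```

```text
15.4 [ 0.6179 -0.0277  0.2271] [0.2 0.6 0. ] [-0.068  0.157  0.012] yaw -89.13 tilt [0.0004 0.0003] [-0.82  0.42  1.05  1.6  -0.38  1.34 -1.27] 0.02652443691092933
wrist bar 1585 ((617.3787841796875, -28.322614669799805), (36.22110366821289, 13.027870178222656), 9.178606033325195) 0.15982410276877762
wrist start 253 ((550.1043701171875, -16.719768524169922), (20.431690216064453, 7.943016529083252), 86.7208480834961) 0.1419854941221529
scene bar 256 ((619.49560546875, -26.0606689453125), (37.019527435302734, 13.162742614746094), 9.243204116821289) 0.15895908332368114
scene start 173 ((560.7713012695312, -13.780590057373047), (24.71708869934082, 25.11717987060547), 68.38618469238281) 0.14169499488213894
```

View pics/wrist3.png

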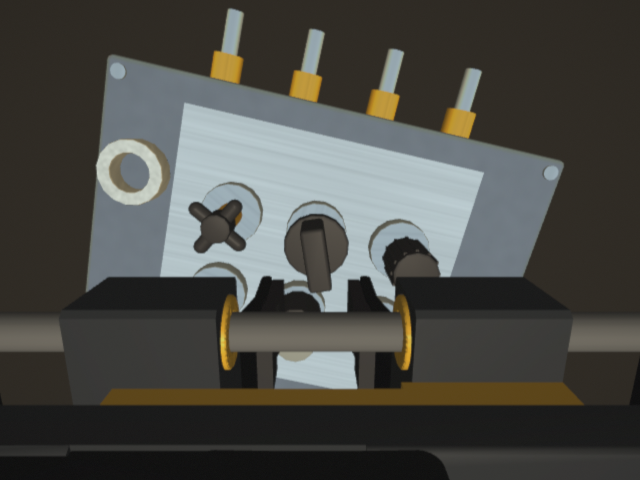

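Wrist view: the bar handle (316,255) stands up at 1.12 rad, locked, and the neighbours look undisturbed. Next is the start button.

Emit:
move_arm:
  motion:
    - [-20, 4, 0, 0, 0, 0, -1]
    - [-20, 4, 0, 0, 0, 0, -1]
    - [-19, 4, 0, 0, 0, 0, -1]
    - [0, 0, -15, 0, 0, 0, -1]
    - [0, 0, -15, 0, 0, 0, -1]
    - [0, 0, -15, 0, 0, 0, -1]
    - [0, 0, -10, 0, 0, 0, -1]
    - [0, 0, -10, 0, 0, 0, -1]
    - [0, 0, 0, 0, 0, 0, -1]
    - [0, 0, 0, 0, 0, 0, -1]
  squeeze: 10

```text
clock: 16.55
tcp_pos: [0.559, -0.0162, 0.1619]
tcp_rot: [1.0, 0.007, -0.0, 0.0]
contact_force: [-0.3, 0.4, 0.4]
opening: 0.0006
grip_force: 0.0
```

```bash
python3 st.py
```

```text
16.55 [ 0.559  -0.0162  0.1619] [-0.3  0.4  0.4] [-0.023  0.182 -0.016] yaw -89.18 tilt [-0.0002 -0.0006] [-0.95  0.34  1.08  1.82 -0.32  1.18 -1.32] 0.0006116591855262524
```

Emit:
move_arm:
  motion:
    - [0, 0, -4, 0, 0, 0, -1]
    - [0, 0, -3, 0, 0, 0, -1]
    - [0, 0, -2, 0, 0, 0, -1]
    - [0, 0, -2, 0, 0, 0, -1]
    - [0, 0, 0, 0, 0, 0, -1]

```text
clock: 17.05
tcp_pos: [0.5592, -0.0157, 0.1512]
tcp_rot: [1.0, 0.008, 0.0, -0.0]
contact_force: [1.2, -0.6, 4.7]
opening: 0.0003
grip_force: 2.1
```

Emit:
move_arm:
  motion:
    - [0, 0, -0.7, 0, 0, 0, -1]
    - [0, 0, 0, 0, 0, 0, -1]

```text
clock: 17.25
tcp_pos: [0.5592, -0.0157, 0.1506]
tcp_rot: [1.0, 0.008, 0.0, -0.0]
contact_force: [2.1, -1.3, 4.4]
opening: 0.0002
grip_force: 2.3
```

Emit:
move_arm:
  motion:
    - [0, 0, -0.7, 0, 0, 0, -1]
    - [0, 0, 0, 0, 0, 0, -1]

```text
clock: 17.45
tcp_pos: [0.5593, -0.0158, 0.1504]
tcp_rot: [1.0, 0.008, 0.0, -0.0]
contact_force: [-0.5, 0.6, 11.7]
opening: 0.0006
grip_force: 5.8
```

Hard bottom is felt at 11.7 N with the stroke complete. I'll retreat straight up.

Emit:
move_arm:
  motion:
    - [0, 0, 0, 0, 0, 0, -1]
    - [0, 0, 5, 0, 0, 0, -1]
    - [0, 0, 10, 0, 0, 0, -1]
    - [0, 0, 20, 0, 0, 0, -1]
    - [0, 0, 20, 0, 0, 0, -1]
    - [0, 0, 25, 0, 0, 0, -1]
    - [0, 0, 25, 0, 0, 0, -1]
    - [-20, 0, 0, 0, 0, 0, -1]
    - [-30, 0, 0, 0, 0, 0, -1]
    - [0, 0, 0, 0, 0, 0, -1]
    - [0, 0, 0, 0, 0, 0, -1]

```text
clock: 18.55
tcp_pos: [0.5096, -0.0146, 0.2552]
tcp_rot: [1.0, 0.009, 0.0, -0.002]
contact_force: [0.2, 0.9, -0.2]
opening: 0.0006
grip_force: 0.0
```

```bash
python3 st.py; python3 - <<'E'
from h import *
for n in("wrist","scene"):
    p,im,d=grab(n); P=cloud(p,d)
    for nm,c,z0 in(("bar",(.6178,-.028),.15),("start",(.559,-.016),.134)):
        m=(P[...,2]>z0)&(P[...,2]<z0+.015)&(abs(P[...,0]-c[0])<.026)&(abs(P[...,1]-c[1])<.026)
        q=P[m]
        if len(q)>10: print(n,nm,len(q),cv2.minAreaRect((q[:,:2]*1000).astype(np.float32)),np.median(q[:,2]))
E
```

```text
18.55 [ 0.5096 -0.0146  0.2552] [ 0.2  0.9 -0.2] [-0.025  0.185  0.07 ] yaw -89.02 tilt [0.0001 0.0044] [-1.23  0.    1.2   1.81 -0.01  1.33 -1.58] 0.0006078366055216555
wrist bar 1773 ((617.1302490234375, -28.342275619506836), (36.08964538574219, 13.146209716796875), 9.245142936706543) 0.15980905739864462
wrist start 1351 ((558.3548583984375, -16.051959991455078), (25.462055206298828, 24.726367950439453), 1.2289340496063232) 0.14189637489664142
scene bar 252 ((618.4447021484375, -26.219158172607422), (37.40004348754883, 12.839512825012207), 9.215017318725586) 0.1590189379232142
scene start 212 ((560.9039306640625, -13.97749137878418), (25.481950759887695, 25.120941162109375), 68.04991149902344) 0.1413418425098356
```

The valve is up and locked, the button is up, and the arm is clear.

```bash
python3 -c "
from cell import r
print(r.close_job())"
```

```text
the job is handed in; nothing more can be done
None
```

The supply valve is locked on, measured at about 1.12 rad with the knob fully up. The start button was pressed to its bottom and is up again, nothing else was touched as far as forces and images show, and the job is handed in with no verdict returned.

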